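Hold the amber reference cell in the beam of the open optical bench

ROBOT

A 7-joint arm with a two-finger parallel gripper is mounted at the origin on the work surface. World frame = base frame: x ahead of the robot, y to its left, z up, the work surface at z = 0. Lengths are in m, angles in rad, forces in N, time in s.
With the tool pointing down it reaches from about 0.4 to 0.85 m from the base axis. Payload 4.5 kg.
Tool frame: the origin (TCP) lies midway between the tips of the shut fingers; the grasp point (between the pads) lies 19 mm behind it; z points along the fingers, y is the line along which they close (so a half turn about z gives the same grasp; the last joint's range is limited). The gripper opens to 88 mm and grips with 3 to 60 N. Pads are 18 mm wide; open, the fingers measure 123 mm over their backs; the gripper's body (75 mm by 187 mm) begins 45 mm behind the grasp point.
Start: joints at [-1.228, 0.689, -0.195, 1.565, 0.157, 0.902, -0.215], TCP at [0.19, 0.595, 0.239] pointing down, gripper open.
Joint ranges: [-3.01, 3.01], [-0.46, 2.08], [-1.47, 1.51], [0.13, 2.56], [-1, 4.14], [0.04, 2.09], [-2.66, 2.66]. Speed limits (rad/s): [2.57, 2.57, 3.14, 3.14, 3.14, 3.14, 3.14].

INTERFACE

Orientations are given as a 3x3 rotation matrix whose columns are the frame's x, y, z axes.
In Python, from workcell import env gives the robot as it stands.
- The arm moves only by the tool jog_arm, never from a script. Its arguments are lists of equal length, an entry for each row: "jaw": the opening, from -1 (shut) to 1 (fully open); "delta_pos": the shift along the tool's x, y, z in cm, a list of three; "turn": the turn, a rotation vector about the tool's x, y, z in degrees, a list of three. A call has exactly 8 rows; each row is the pose to reach, as a shift and turn from the pose commanded when the call began, along the tool's axes at that moment; what a row does not reach only later rows make up. A row lasts 1/12 s, in which the tool goes at most 41.7 mm and 7.16 degrees, less where a joint would pass 70% of its speed; a pose out of reach is approached as far as the arm can. A call with a gripper value outside its range is refused whole. The fingers move at their own pace and stop on an object; "grip_force" is the grip in N (left out, the last holds). Time passes only in rows, so rows that repeat a pose let the fingers close, or fill a call up. It gives the time, the measured TCP pose, the force, the opening and the grip force at its end, in the units of the state.
- env.get_state(): the state, without advancing time (a new reading comes with each control period).
- env.snapshot(name): name is "scene" or "top" or "wrist"; returns a dict with "img" (480x640x3 uint8, red, green, blue), "fx", "fy", "cx", "cy" (pixels), "rvec" (rotation vector, rad) and "tvec" (3), from world to camera coordinates, as OpenCV has them. Camera axes: x right, y down, z forward; pixel columns grow to the right and rows downward; lengths in m; the calibration is good to about 2 mm. A picture is of the moment at which its call begins. There is no depth.
- env.job_done(): hands the job in; it is judged then, once.
Trained networks look in the newest picture that a camera, given by its name, has taken for a name from the list of things; names that differ only in an ending like _2 or _b are one class to them, and where a whole thing is asked for, a point or a joint stands for the part that bears it (a point fixed in the world has none). Each returns a list of dicts, best first, with "p" (0 to 1); they miss things now and then, are a little off and sometimes report something else, mostly with a low value. They report only what shows in the picture. A call takes as long as a camera call. They do not tell look-alikes from the thing itself.
- env.search_frame(query, camera): "extent" ([left, top, right, bottom] in pixels, round what is visible of it).
The state is a dict: "time": time; "joints": joint angles; "qd": joint speeds; "effort": joint torques, N m; "ee_pos": TCP position; "ee_rot": TCP orientation; "wrist_force": force on the tool from outside, world axes, zero at the start; "torque": the same for the moment, N m; "width": opening from 0.0 (shut) to 1.0 (fully open); "gripper_force": force on a finger pad.
Only numpy, scipy, OpenCV 4.12 (cv2) and the standard library are available. Lean on these libraries where they do the work, as an engineer would, in place of code of your own. Each camera call takes 0.05 s, during which the arm holds its last target. There are 200 camera calls.

TASK

The cuvette holder is off the open optical bench, so hold the amber reference cell in the beam yourself for the reading: take it out of the rack by its two long frosted sides only, never touching its clear end windows, with a light grip of no more than 15 N on each finger because it is thin glass. Keep it upright and hold it still midway between the two lens heads, its windows square to the beam and the beam going through the middle of them, touching neither the bench nor anything else; finish while still holding it there. Leave the other cells, the bench and everything else on the table as they are.

Things in the scene. Friction and masses are not known exactly. Their poses are not given: they have to be found in the camera images.
- amber_cell: upright glass cuvette, amber filling, orange lid; 22.5 long (own x, the way the light goes) x 12.5 wide (y) x 45 tall, plus a 21 x 12 x 6 lid on top; 34 g; origin centre of underside, z up. Long sides (facing +-y) are frosted: grip these; narrow ends (+-x) are clear windows. Starts 15 deep in a rack slot. Cracks above 15 N on a finger pad; 3 to 8 N hold it well. Either end may face the lamp.
- amber_cell_windows: the two clear end windows of the amber cell, one body fixed to it, 10 wide x 42 tall at own x = +-11.25; same origin and axes as the amber cell. Not to be touched by the fingers.
- amber_cell_mid (a point): centre of the amber cell, 22.5 above its underside, on the line through the middle of both windows; axes as the cell's
- blue_cell: blue reference cell: same shape and size as the amber one, blue filling and blue lid; stands in another slot of the rack; origin centre of its underside. Leave it in place.
- clear_cell: colourless reference cell: same shape and size as the amber one, clear filling and white lid; stands in another slot of the rack; origin centre of its underside. Leave it in place.
- rack: fixed blue block, 170 (own x) x 60 (y) x 28 tall, origin centre of underside; three slots in a row at own x = -50, 0, +50, each 15 deep (floor 13 above the table) and 1.2 longer and wider than a cell. The cells stand end to end in it, their x along the rack's x, 30 of glass and the lid free above its top. Which cell is in which slot varies.
- bench: fixed optical bench, 290 (own x) x 84 (y), origin centre of underside. At -x the lamp head (black tube, fins 42 across), at +x the detector head (black tube, ivory box 50 wide, top 110 above the table). Their lens faces look at each other across a free gap from x = -40 to +40; below it a bare carrier, top 35 above the table. The beam, 2 across, runs along own x, 85 above the table.
- beam_mid (a point): point on the beam midway between the two lens faces, 85 above the table; axes as the bench's: x along the beam, z up
- cell_holder: the cuvette holder taken off the bench: loose black block 46 x 36 x 40 tall; origin centre of its underside. Leave it in place.
- vial_a: loose glass vial with black cap, 15 across, 46 tall, origin under its centre. Leave it in place.
- vial_b: a second such vial. Leave it in place.
- solvent_bottle: loose clear bottle with blue cap and orange label, 81 across, 146 tall, origin under its centre. Leave it in place.
- measuring_cylinder: loose clear measuring cylinder, foot 64 across, 170 tall, origin under its centre. Leave it in place.
Not all that is in view belongs to the job. Of the things like the cell_holder, leave any that is purple; of the rest the smaller one is meant.

How it is judged:
On the way:
1. the amber cell is lifted out of its slot in the fingers (z of amber_cell in the frame of rack above 0.033 m and contact force between the fingers and amber_cell above 0.5 N and contact force between amber_cell and rack below 0.05 N), for 0.2 s.
At the end, for the whole second after the job is handed in: amber cell held still in the fingers, nothing else carrying it, centre within 12 mm of mid-gap along the beam, 4 mm sideways, 10 mm in height, square to the beam and upright within 7 degrees, windows untouched by the fingers; other cells and loose things within 15 mm of where they were (x of amber_cell_mid in the frame of beam_mid between -0.012 and 0.012 m and y of amber_cell_mid in the frame of beam_mid between -0.004 and 0.004 m and z of amber_cell_mid in the frame of beam_mid between -0.01 and 0.01 m and angle between the x axis of amber_cell and the x axis of bench, either way round below 0.12 rad and angle between amber_cell's own z axis and vertical below 0.12 rad and linear speed of amber_cell below 0.02 m/s and angular speed of amber_cell below 0.2 rad/s and contact force between the fingers and amber_cell above 0.5 N and contact force between the fingers and amber_cell_windows below 0.2 N and contact force between amber_cell and bench below 0.05 N and contact force between amber_cell and rack below 0.05 N and contact force between amber_cell and blue_cell below 0.05 N and contact force between amber_cell and clear_cell below 0.05 N and contact force between amber_cell and cell_holder below 0.05 N and contact force between amber_cell and vial_a below 0.05 N and contact force between amber_cell and vial_b below 0.05 N and contact force between amber_cell and solvent_bottle below 0.05 N and contact force between amber_cell and measuring_cylinder below 0.05 N and distance of each of blue_cell, clear_cell, cell_holder, vial_a, vial_b, solvent_bottle, measuring_cylinder from where it was at the start of the episode below 0.015 m); the arm keeps its last pose, push and grip.
It fails at once if the fingers touch the clear windows of the amber cell (contact force between the fingers and amber_cell_windows above 0.5 N).
It fails at once if the amber cell is gripped with more than 15 N on each finger (32 N over both pads) (contact force between the fingers and amber_cell above 32 N).
It fails at once if the amber cell is tipped over (angle between amber_cell's own z axis and vertical above 0.5 rad).
It fails at once if the bench is knocked (contact force between any of the fingers, the arm, amber_cell and bench above 2 N).
It fails at once if another cell or a loose thing is shifted (distance of any of blue_cell, clear_cell, cell_holder, vial_a, vial_b, solvent_bottle, measuring_cylinder from where it was at the start of the episode above 0.02 m).
It also fails if it takes over 42 s, if anything falls off the work surface, if the arm or the gripper's body presses on something with over 40 N, if the wrist force passes 120 N, or if a joint passes its speed limit or range.

## Working session

There is one attempt and no reset: what is moved stays moved. The work goes in short steps, Python scripts to look and compute and a tool call to move; the robot and the scene stay as the last step left them, time stands still between calls to the robot, and variables do not carry over. Pictures are saved under pics/ and viewed, at most 10 in all, crops included, and the job is handed in when it is done.

Besides the shell and the picture viewer there is one more tool, called after "Request:" as name(argument=value, ...), one argument or row to a line, values as JSON. jog_arm: Moves the arm, as the interface text tells. Its arguments: {"type":"object","properties":{"jaw":{"type":"array"},"delta_pos":{"type":"array"},"turn":{"type":"array"},"grip_force":{"type":"number"}},"required":["jaw","delta_pos","turn"]}

```bash
mkdir -p pics; cat > h.py <<'E'
import numpy as np, cv2, pickle
from workcell import env
def snap(n,f):
    s=env.snapshot(n); cv2.imwrite(f'pics/{f}.png',s['img'][:,:,::-1]); pickle.dump(s,open(f'pics/{f}.pkl','wb')); return s
def cam(s):
    R=cv2.Rodrigues(np.array(s['rvec'],float))[0]; return R,np.array(s['tvec'],float).ravel()
def ray(s,uv,z):
    R,t=cam(s); d=R.T@np.array([(uv[0]-s['cx'])/s['fx'],(uv[1]-s['cy'])/s['fy'],1]); o=-R.T@t
    return o+d*(z-o[2])/d[2]
def proj(s,P):
    R,t=cam(s); c=np.atleast_2d(P)@R.T+t
    return np.c_[c[:,0]/c[:,2]*s['fx']+s['cx'],c[:,1]/c[:,2]*s['fy']+s['cy']]
E
python3 - <<'E'
from h import *
for n in ['top','scene']:
    s=snap(n,n+'0'); R,t=cam(s); print(n,(-R.T@t).round(3),R.round(2).tolist(),s['fx'])
    for q in ['amber_cell','blue_cell','clear_cell','rack','bench','cell_holder']:
        print(q,[(round(d['p'],2),np.round(d['extent']).tolist()) for d in env.search_frame(q,n)[:3]])
st=env.get_state(); print(st['time'],st['ee_pos'],np.round(st['ee_rot'],3).tolist(),st['width'])
E
```

```text
top [0.367 0.006 1.516] [[-0.03, -1.0, -0.01], [-0.99, 0.03, -0.13], [0.13, 0.0, -0.99]] 611.5325198473091
amber_cell []
blue_cell [(0.55, [369.0, 263.0, 386.0, 266.0]), (0.47, [389.0, 252.0, 404.0, 264.0]), (0.19, [411.0, 249.0, 420.0, 258.0])]
clear_cell [(0.43, [372.0, 264.0, 383.0, 264.0])]
rack [(0.63, [358.0, 240.0, 433.0, 280.0])]
bench [(0.75, [312.0, 163.0, 335.0, 187.0]), (0.61, [156.0, 235.0, 282.0, 288.0])]
cell_holder [(0.83, [311.0, 166.0, 331.0, 181.0]), (0.7, [275.0, 176.0, 294.0, 199.0]), (0.57, [351.0, 156.0, 380.0, 191.0])]
scene [1.194 0.577 1.219] [[-0.69, 0.73, 0.01], [0.58, 0.55, -0.6], [-0.44, -0.41, -0.8]] 597.6776831929723
amber_cell [(0.64, [349.0, 253.0, 478.0, 351.0]), (0.61, [265.0, 186.0, 278.0, 200.0]), (0.44, [254.0, 193.0, 321.0, 234.0])]
blue_cell [(0.64, [297.0, 203.0, 309.0, 219.0]), (0.55, [377.0, 217.0, 386.0, 234.0])]
clear_cell [(0.59, [298.0, 202.0, 310.0, 220.0])]
rack [(0.56, [254.0, 188.0, 319.0, 234.0])]
bench [(0.76, [350.0, 254.0, 481.0, 354.0])]
cell_holder [(0.67, [296.0, 308.0, 324.0, 326.0]), (0.58, [266.0, 287.0, 283.0, 311.0]), (0.58, [228.0, 255.0, 258.0, 291.0])]
0.7 [0.18994349 0.59547432 0.23877264] [[-0.953, 0.304, 0.0], [0.304, 0.953, 0.0], [-0.0, 0.0, -1.0]] 1.002358607467429
```

View pics/top0.png

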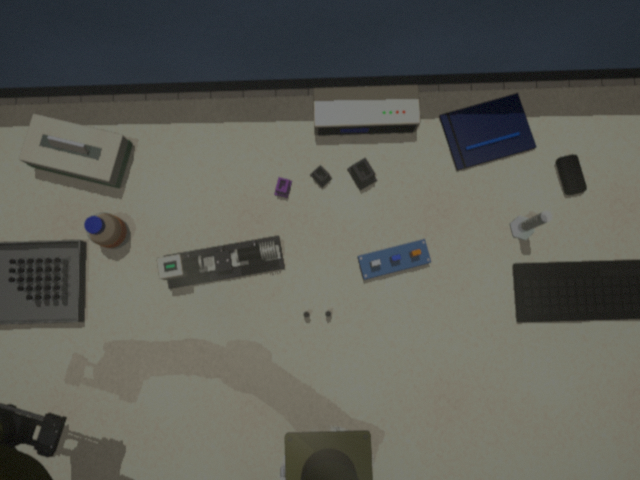

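View pics/scene0.png

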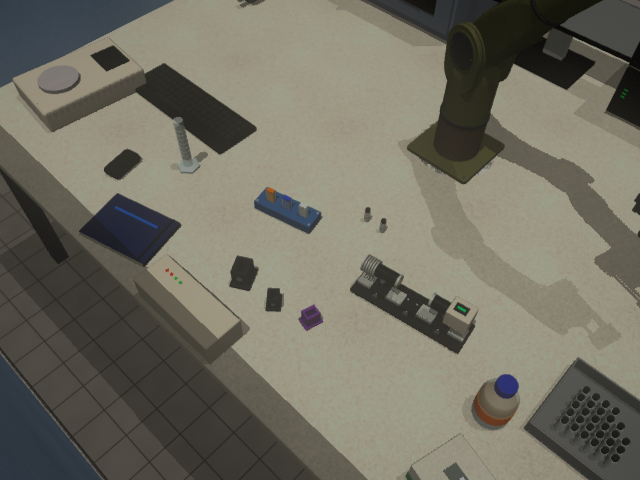

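The pictures show the rack's three cells in the top view: white lid (376,264), blue (396,259), orange (416,253). The orange one is amber. The bench is at (225,262), with the lamp (fins) at (270,250) and the detector at (172,266). Of the cell_holder-like blocks, purple (283,187), small black (320,176) and large black (362,173), the small black one is meant. I won't touch any of them.

```bash
python3 - <<'E'
from h import *
s=pickle.load(open('pics/top0.pkl','rb')); im=s['img']
c=np.vstack([cv2.resize(im[232:292,352:442],None,fx=5,fy=5,interpolation=cv2.INTER_CUBIC)[:,:450]])
b=cv2.resize(im[225:297,150:292],None,fx=5,fy=5,interpolation=cv2.INTER_CUBIC)
out=np.zeros((590,720,3),np.uint8); out[:c.shape[0]-70,:450]=c[:-70]; out[230:590,:710]=b
cv2.imwrite('pics/c1.png',cv2.convertScaleAbs(out,alpha=1.5)[:,:,::-1])
hsv=cv2.cvtColor(im,cv2.COLOR_RGB2HSV)
def cen(m,x0,y0,x1,y1):
    k=np.zeros_like(m);k[y0:y1,x0:x1]=m[y0:y1,x0:x1]; return np.argwhere(k>0)[:,::-1].astype(np.float32)
o=cen(cv2.inRange(hsv,(5,130,90),(20,255,255)),400,240,435,270); print('amber',len(o),o.mean(0),ray(s,o.mean(0),.064))
r=cen(cv2.inRange(hsv,(95,80,50),(125,255,255)),350,230,440,290)
bx=cv2.boxPoints(cv2.minAreaRect(r)); W=np.array([ray(s,p,.028) for p in bx]);print('rack',bx,W.round(4), np.linalg.norm(np.diff(W,axis=0),axis=1), W.mean(0))
E
```

```text
amber 38 [415.92105 252.3421 ] [ 0.52131164 -0.22604069  0.064     ]
rack [[357.96854 256.2406 ]
 [424.04013 239.33856]
 [429.76346 261.71167]
 [363.69186 278.6137 ]] [[ 0.5199 -0.0899  0.028 ]
 [ 0.5566 -0.2533  0.028 ]
 [ 0.5012 -0.2643  0.028 ]
 [ 0.4648 -0.1017  0.028 ]] [0.16747231 0.05648822 0.1666354 ] [ 0.51059106 -0.17730503  0.028     ]
```

View pics/c1.png

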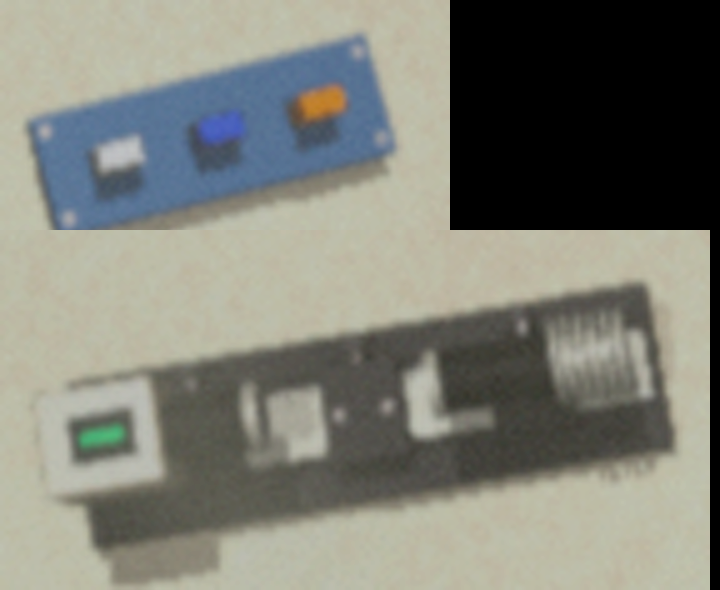

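The enlarged crop confirms the orange-lidded cell at the right-hand slot. Its measured (0.521, -0.226) matches rack centre + 50 mm along its axis.

Request:
jog_arm(
  jaw=[1, 1, 1, 1, 1, 1, 1, 1],
  delta_pos=[
    [-3, -2.2, 0],
    [-6, -4.4, 0],
    [-9, -6.6, 0],
    [-12, -8.8, 0],
    [-15, -11, 0],
    [-18, -13.2, 0],
    [-21, -15.4, 0],
    [-24, -17.6, 0],
  ],
  turn=[
    [0, 0, 4],
    [0, 0, 8],
    [0, 0, 12],
    [0, 0, 16],
    [0, 0, 20],
    [0, 0, 24],
    [0, 0, 28],
    [0, 0, 30],
  ],
  grip_force=5,
)

```text
time: 1.37
ee_pos: [0.3659, 0.3535, 0.239]
ee_rot: [[-0.671, 0.742, 0.001], [0.742, 0.671, 0.0], [0.0, 0.001, -1.0]]
wrist_force: [-0.0, 0.9, -0.7]
width: 0.996
gripper_force: 0.0
```

Request:
jog_arm(
  jaw=[1, 1, 1, 1, 1, 1, 1, 1],
  delta_pos=[
    [-3.5, -0.6, -1],
    [-7, -1.2, -2],
    [-10.5, -1.8, -4],
    [-14, -2.4, -6],
    [-17.5, -3, -8],
    [-21, -3.6, -9],
    [-22, -3.8, -10],
    [-22, -3.8, -10],
  ],
  turn=[
    [0, 0, 5],
    [0, 0, 10],
    [0, 0, 15],
    [0, 0, 20],
    [0, 0, 25],
    [0, 0, 30],
    [0, 0, 31],
    [0, 0, 31],
  ],
)

```text
time: 2.03
ee_pos: [0.488, 0.1631, 0.3408]
ee_rot: [[-0.189, 0.982, 0.005], [0.982, 0.189, -0.0], [-0.001, 0.005, -1.0]]
wrist_force: [-0.3, 0.7, 0.2]
width: 1.001
gripper_force: 0.0
```

```bash
python3 - <<'E'
from h import *
s=snap('wrist','w1'); R,t=cam(s); st=env.get_state()
print((-R.T@t).round(3),R.round(2).tolist(),s['fx'],st['ee_pos'],np.round(st['ee_rot'],3).tolist())
E
```

```text
[0.471 0.245 0.486] [[0.98, 0.19, 0.01], [0.18, -0.93, 0.32], [0.07, -0.31, -0.95]] 395.0803409928263 [0.48603782 0.16573616 0.3394875 ] [[-0.194, 0.981, 0.002], [0.981, 0.194, 0.001], [0.0, 0.002, -1.0]]
```

View pics/w1.png

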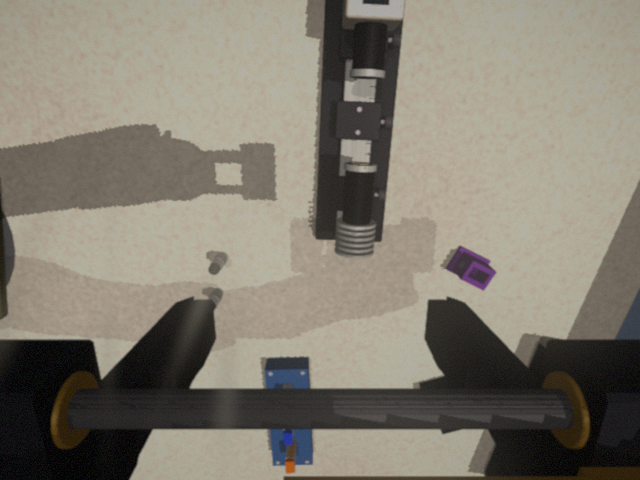

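The wrist view shows the lens faces at about (368,72) and (361,167), the carrier at (359,118), and the orange cell at (290,466).

```bash
python3 - <<'E'
from h import *
s=pickle.load(open('pics/w1.pkl','rb')); im=s['img']
for n,p in [('det',(369.5,45)),('detface',(368,75)),('lampface',(361,167)),('lamp',(360.5,195)),('fins',(355.5,235))]: print(n,ray(s,p,.085).round(4))
for n,p,z in [('carrier',(359,119),.035)]: print(n,ray(s,p,z).round(4))
c=cv2.resize(im[0:270,300:420],None,fx=4,fy=4,interpolation=cv2.INTER_CUBIC)
a=np.hstack([c[:560],cv2.resize(im[130:270,300:380],None,fx=4,fy=4,interpolation=cv2.INTER_CUBIC)])
cv2.imwrite('pics/c2.png',cv2.convertScaleAbs(a,alpha=1.8)[:,:,::-1])
E
```

```text
det [0.5074 0.3102 0.085 ]
detface [0.5118 0.2852 0.085 ]
lampface [0.5242 0.2005 0.085 ]
lamp [0.53   0.1726 0.085 ]
fins [0.5342 0.1295 0.085 ]
carrier [0.5172 0.2452 0.035 ]
```

View pics/c2.png

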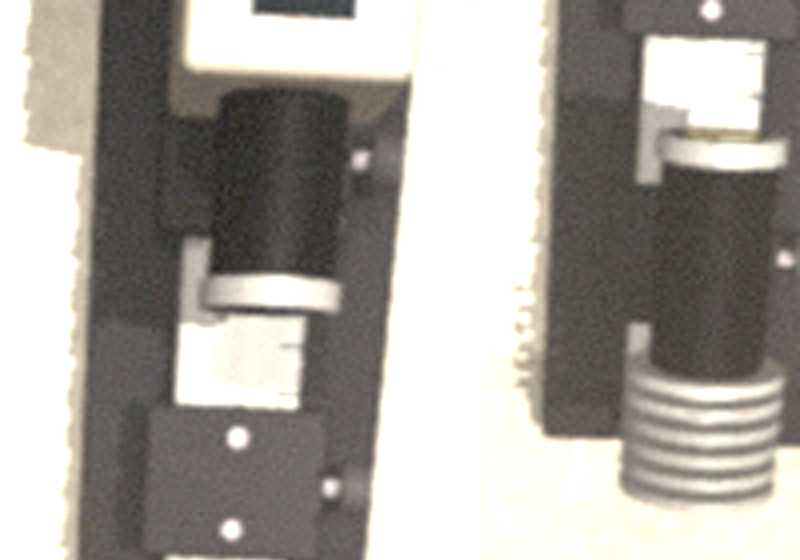

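```bash
python3 - <<'E'
from h import *
s=pickle.load(open('pics/w1.pkl','rb'))
P=np.array([ray(s,p,.085)[:2] for p in [(370,46),(368.1,74),(360.9,167.5),(358.9,195),(355.3,240)]]);print(P.round(4))
k=np.polyfit(P[:,1],P[:,0],1);print('slope',k,np.polyval(k,P[:,1])-P[:,0])
print('carrier',ray(s,(358.5,120.5),.035),'x axis at', np.polyval(k,[.243,.245]))
# side plate edges -> angle (table-level lines)
for L in [((99,100),(80,520)),((410,100),(370,520))]:
    a,b=[ray(s,(x/4+300,y/4),.01) for x,y in L]; d=b-a; print('edge',a.round(4),b.round(4),d[0]/d[1])
# top view base plate edges
t=pickle.load(open('pics/top0.pkl','rb'))
for L in [((95,548),(672,452)),((160,372),(640,285))]:
    a,b=[ray(t,(x/5+150,(y-230)/5+225),.01) for x,y in L]; d=b-a; print('topedge',a.round(4),b.round(4),d[0]/d[1])
E
```

```text
[[0.5081 0.3095]
 [0.5117 0.286 ]
 [0.5242 0.2   ]
 [0.5284 0.1723]
 [0.5352 0.124 ]]
slope [-0.14641565  0.5534812 ] [ 1.14785707e-04 -9.80220904e-05 -7.41916081e-06 -1.00421261e-04
  9.10768054e-05]
carrier [0.51705286 0.24356994 0.035     ] x axis at [0.5179022  0.51760937]
edge [0.4626 0.3323 0.01  ] [0.478  0.2248 0.01  ] -0.14337558603197925
edge [0.5446 0.3481 0.01  ] [0.5607 0.2407 0.01  ] -0.14942276727491105
topedge [0.4558 0.3769 0.01  ] [0.4946 0.0917 0.01  ] -0.13598883512437185
topedge [0.542  0.3448 0.01  ] [0.5783 0.1057 0.01  ] -0.15169007610241061
```

Request:
jog_arm(
  jaw=[1, 1, 1, 1, 1, 1, 1, 1],
  delta_pos=[
    [-3.8, -0.4, 0],
    [-7.6, -0.8, 0],
    [-11.4, -1.2, 1],
    [-15.2, -1.6, 2],
    [-19, -2, 3],
    [-22.8, -2.5, 4],
    [-26.6, -3, 5],
    [-30, -3.4, 6],
  ],
  turn=[
    [0, 0, 0],
    [0, 0, 0],
    [0, 0, 0],
    [0, 0, 0],
    [0, 0, 0],
    [0, 0, 0],
    [0, 0, 0],
    [0, 0, 0],
  ],
)

```text
time: 2.75
ee_pos: [0.5101, -0.1339, 0.2773]
ee_rot: [[-0.2, 0.98, -0.001], [0.98, 0.2, 0.002], [0.002, -0.001, -1.0]]
wrist_force: [0.2, -0.6, -0.2]
width: 0.996
gripper_force: 0.0
```

Request:
jog_arm(
  jaw=[1, 1, 1, 1, 1, 1, 1, 1],
  delta_pos=[
    [-3, -0.3, 3],
    [-6, -0.5, 6],
    [-8, -0.8, 9],
    [-9.1, -0.8, 12],
    [-9.1, -0.8, 13],
    [-9.1, -0.8, 13],
    [-9.1, -0.8, 13],
    [-9.1, -0.8, 13],
  ],
  turn=[
    [0, 0, -1],
    [0, 0, -1.5],
    [0, 0, -1.5],
    [0, 0, -1.5],
    [0, 0, -1.5],
    [0, 0, -1.5],
    [0, 0, -1.5],
    [0, 0, -1.5],
  ],
)

```text
time: 3.42
ee_pos: [0.5219, -0.2229, 0.1501]
ee_rot: [[-0.225, 0.974, 0.002], [0.974, 0.225, 0.001], [0.0, 0.002, -1.0]]
wrist_force: [0.7, 0.3, -0.7]
width: 1.005
gripper_force: 0.0
```

```bash
python3 - <<'E'
from h import *
s=snap('wrist','w2'); R,t=cam(s); st=env.get_state()
print((-R.T@t).round(4),R.round(2).tolist(),st['ee_pos'],np.round(st['ee_rot'],3).tolist(),st['time'])
E
```

```text
[ 0.5025 -0.1422  0.2952] [[0.97, 0.22, 0.0], [0.21, -0.93, 0.31], [0.07, -0.31, -0.95]] [ 0.52204168 -0.22334701  0.1504203 ] [[-0.225, 0.974, 0.003], [0.974, 0.225, 0.0], [-0.001, 0.003, -1.0]] 3.4667
```

View pics/w2.png

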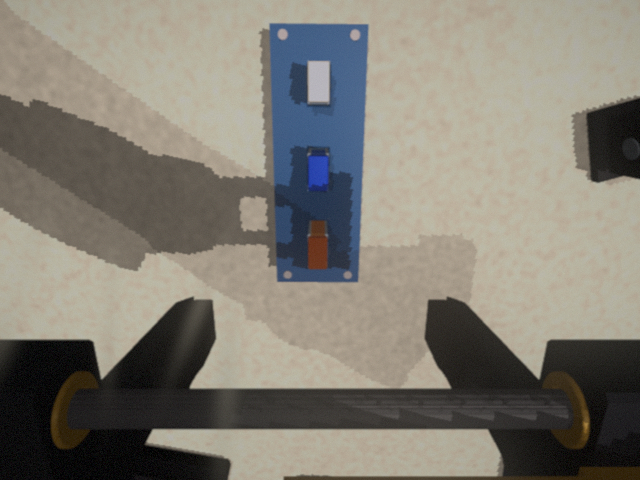

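The wrist view shows the amber lid at about (318,250), blue (318,172), and white (318,82); the rack's corners are near (270,24), (368,24), (358,281) and (278,282).

```bash
cat > m.py <<'E'
from h import *
def meas(s):
    im=s['img']; hsv=cv2.cvtColor(im,cv2.COLOR_RGB2HSV)
    m=cv2.inRange(hsv,(95,90,30),(125,255,255)); m=cv2.morphologyEx(m,cv2.MORPH_CLOSE,np.ones((25,25)))
    c=max(cv2.findContours(m,0,1)[0],key=cv2.contourArea); q=cv2.convexHull(c)
    q=cv2.approxPolyDP(q,8,True).reshape(-1,2); W=np.array([ray(s,p,.028)[:2] for p in q]); print('rack',q.tolist(),W.round(4).tolist(),W.mean(0))
    for n,lo,hi,z in [('amber',(3,130,70),(20,255,255),.064),('blue',(112,200,120),(130,255,255),.064)]:
        m=cv2.inRange(hsv,lo,hi); c=max(cv2.findContours(m,0,1)[0],key=cv2.contourArea); x,y,w,h=cv2.boundingRect(c); print(n,(x,y,w,h))
E
python3 - <<'E'
from m import *
s=pickle.load(open('pics/w2.pkl','rb')); meas(s)
im=s['img'].astype(int)
print('col313-ish rows',[(y,im[y,318].tolist()) for y in range(216,276,3)])
print('row255',[(x,im[255,x].tolist()) for x in range(302,336,2)])
E
```

```text
rack [[271, 24], [367, 26], [356, 280], [278, 280]] [[0.4635, -0.0997], [0.5201, -0.0878], [0.5557, -0.2505], [0.4998, -0.2633]] [ 0.50978403 -0.17533116]
amber (308, 221, 19, 48)
blue (309, 182, 2, 4)
col313-ish rows [(216, [40, 51, 74]), (219, [38, 48, 65]), (222, [86, 53, 33]), (225, [85, 50, 33]), (228, [82, 48, 22]), (231, [84, 49, 32]), (234, [93, 61, 36]), (237, [86, 46, 32]), (240, [103, 50, 28]), (243, [106, 55, 30]), (246, [107, 53, 33]), (249, [106, 51, 30]), (252, [109, 56, 34]), (255, [108, 55, 30]), (258, [107, 54, 27]), (261, [106, 53, 31]), (264, [108, 55, 33]), (267, [107, 56, 30]), (270, [56, 71, 101]), (273, [57, 74, 107])]
row255 [(302, [40, 47, 62]), (304, [40, 48, 62]), (306, [41, 49, 64]), (308, [87, 49, 42]), (310, [103, 49, 22]), (312, [107, 53, 32]), (314, [105, 52, 29]), (316, [106, 53, 34]), (318, [108, 55, 30]), (320, [108, 55, 33]), (322, [107, 55, 34]), (324, [109, 57, 34]), (326, [98, 57, 44]), (328, [51, 56, 70]), (330, [41, 48, 64]), (332, [44, 50, 65]), (334, [44, 51, 65])]
```

```bash
python3 - <<'E'
from m import *
s=pickle.load(open('pics/w2.pkl','rb'))
for p in [(317,236.5),(317,268.5),(317.2,252.5),(307.5,255),(327,255)]: print(p,ray(s,p,.064).round(4))
a,b=ray(s,(318,82),.064),ray(s,(318,170),.064)
W=np.array([[0.4635,-0.0997],[0.5201,-0.0878],[0.5557,-0.2505],[0.4998,-0.2633]])
d=(W[2]-W[1]+W[3]-W[0]);d/=np.linalg.norm(d);print('dir',d,'amber from rack',W.mean(0)+.05*d,np.linalg.norm(W[2]-W[1]),np.linalg.norm(W[1]-W[0]))
E
```

```text
(317, 236.5) [ 0.5179 -0.2132  0.064 ]
(317, 268.5) [ 0.5226 -0.2338  0.064 ]
(317.2, 252.5) [ 0.5203 -0.2233  0.064 ]
(307.5, 255) [ 0.5148 -0.2263  0.064 ]
(327, 255) [ 0.5267 -0.2236  0.064 ]
dir [ 0.21518721 -0.97657282] amber from rack [ 0.52053436 -0.22415364] 0.16654924196765353 0.0578374446185168
```

```bash
python3 - <<'E'
from m import *
s=pickle.load(open('pics/w2.pkl','rb')); st=env.get_state()
Rt=np.array(st['ee_rot']);p=np.array(st['ee_pos'])
for z in (0,-.01,-.019,-.03):
  print(z,proj(s,[p+Rt@np.array([x,y,z]) for y in(-.044,.044) for x in (-.009,.009)]).round(0).tolist())
c=cv2.convertScaleAbs(s['img'][280:460,150:490],alpha=3.5); cv2.imwrite('pics/c3.png',cv2.resize(c,None,fx=2.3,fy=2.3)[:,:,::-1])
E
```

```text
0 [[216.0, 343.0], [212.0, 304.0], [425.0, 343.0], [429.0, 304.0]]
-0.01 [[210.0, 357.0], [206.0, 317.0], [431.0, 357.0], [435.0, 316.0]]
-0.019 [[204.0, 371.0], [199.0, 329.0], [438.0, 371.0], [442.0, 329.0]]
-0.03 [[195.0, 391.0], [189.0, 346.0], [447.0, 391.0], [452.0, 346.0]]
```

View pics/c3.png

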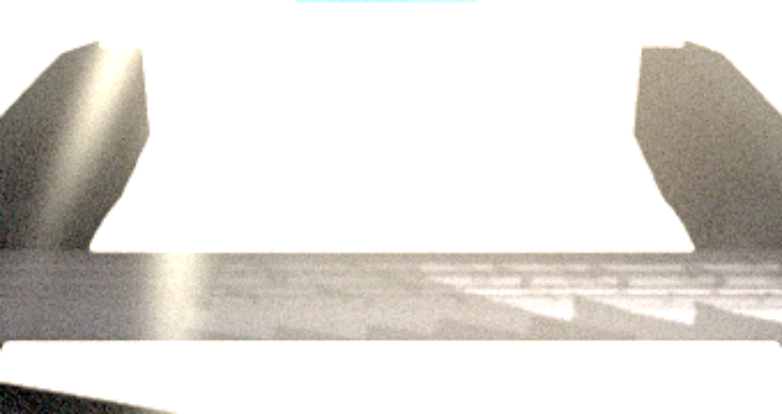

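Finger tips appear about 3 px higher than the calibration predicts. So the wrist view reads about 1.5 mm too far along tool +x, and the top view agrees with this. I'll apply that correction.

Request:
jog_arm(
  jaw=[1, 1, 1, 1, 1, 1, 1, 1],
  delta_pos=[
    [-0.16, -0.19, 2],
    [-0.16, -0.19, 4],
    [-0.16, -0.19, 6],
    [-0.16, -0.19, 7.3],
    [-0.16, -0.19, 7.3],
    [-0.16, -0.19, 7.3],
    [-0.16, -0.19, 7.3],
    [-0.16, -0.19, 7.3],
  ],
  turn=[
    [0, 0, 0.5],
    [0, 0, 0.5],
    [0, 0, 0.5],
    [0, 0, 0.5],
    [0, 0, 0.5],
    [0, 0, 0.5],
    [0, 0, 0.5],
    [0, 0, 0.5],
  ],
)

```text
time: 4.13
ee_pos: [0.5202, -0.2272, 0.0773]
ee_rot: [[-0.214, 0.977, 0.003], [0.977, 0.214, -0.001], [-0.001, 0.003, -1.0]]
wrist_force: [0.6, -0.3, 0.5]
width: 0.999
gripper_force: 0.0
```

```bash
python3 - <<'E'
from m import *
s=snap('wrist','w3'); st=env.get_state(); Rt=np.array(st['ee_rot']);p=np.array(st['ee_pos']); print(p,Rt.round(3).tolist())
print('tip pred',proj(s,[p+Rt@np.array([x,y,0]) for y in(-.044,.044) for x in (-.009,.009)]).round(0).tolist())
c=cv2.convertScaleAbs(s['img'][200:440,170:470],alpha=2); cv2.imwrite('pics/c4.png',cv2.resize(c,None,fx=2.5,fy=2.5)[:,:,::-1])
for dx in(-.0105,.0105): print('lid pred if centred under TCP',proj(s,[np.r_[p[:2],.064]+Rt@np.array([dx,y,0]) for y in(-.006,.006)]).round(1).tolist())
E
```

```text
[ 0.52003298 -0.22720431  0.07711672] [[-0.213, 0.977, 0.002], [0.977, 0.213, -0.001], [-0.001, 0.002, -1.0]]
tip pred [[216.0, 341.0], [212.0, 303.0], [424.0, 341.0], [428.0, 303.0]]
lid pred if centred under TCP [[306.9, 328.2], [333.3, 328.2]]
lid pred if centred under TCP [[306.4, 286.0], [333.8, 286.0]]
```

View pics/c4.png

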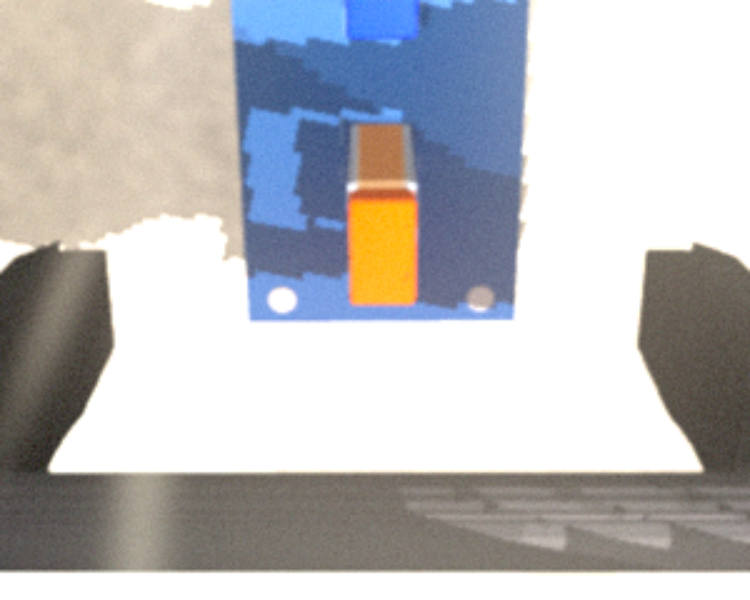

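The lid spans (309–337, 278–321). Relative to the finger tips it sits 2.1 mm along +x and 1.1 mm along +y, so I'll correct that and descend.

Request:
jog_arm(
  jaw=[1, 1, 1, 1, 1, 1, 1, 1],
  delta_pos=[
    [0.2, 0.1, 0],
    [0.2, 0.1, 1],
    [0.2, 0.1, 2],
    [0.2, 0.1, 3],
    [0.2, 0.1, 4],
    [0.2, 0.1, 4.6],
    [0.2, 0.1, 4.6],
    [0.2, 0.1, 4.6],
  ],
  turn=[
    [0, 0, 0],
    [0, 0, 0],
    [0, 0, 0],
    [0, 0, 0],
    [0, 0, 0],
    [0, 0, 0],
    [0, 0, 0],
    [0, 0, 0],
  ],
)

```text
time: 4.85
ee_pos: [0.5192, -0.2248, 0.0289]
ee_rot: [[-0.213, 0.977, -0.001], [0.977, 0.213, 0.0], [0.001, -0.001, -1.0]]
wrist_force: [-0.1, 0.0, -0.4]
width: 1.004
gripper_force: 0.0
```

```bash
python3 - <<'E'
from m import *
s=snap('wrist','w4'); st=env.get_state(); Rt=np.array(st['ee_rot']);p=np.array(st['ee_pos']); print(p,Rt.round(3).tolist(),st['wrist_force'])
hsv=cv2.cvtColor(s['img'],cv2.COLOR_RGB2HSV); im=s['img'].astype(int)
m=cv2.inRange(hsv,(3,130,60),(20,255,255)); c=max(cv2.findContours(m,0,1)[0],key=cv2.contourArea); x,y,w,h=cv2.boundingRect(c); print(x,y,x+w,y+h)
print([(r,im[r,x+w//2].tolist()) for r in range(y,y+h+4,4)])
print('pred centred',[proj(s,[np.r_[p[:2],.064]+Rt@np.array([dx,yy,0]) for yy in(-.006,.006)]).round(1).tolist() for dx in (-.0105,.0105)])
E
```

```text
[ 0.51951759 -0.22494848  0.0294597 ] [[-0.213, 0.977, -0.0], [0.977, 0.213, 0.0], [0.0, -0.0, -1.0]] [0.15359216 0.45975073 0.10372361]
307 337 344 390
[(337, [121, 85, 57]), (341, [104, 45, 21]), (345, [104, 47, 20]), (349, [131, 58, 22]), (353, [131, 58, 16]), (357, [151, 66, 20]), (361, [202, 87, 6]), (365, [228, 102, 0]), (369, [134, 60, 23]), (373, [134, 63, 26]), (377, [132, 61, 23]), (381, [149, 65, 14]), (385, [209, 91, 6]), (389, [90, 55, 43]), (393, [54, 47, 45])]
pred centred [[[303.9, 403.0], [339.4, 403.0]], [[303.1, 349.4], [340.3, 349.4]]]
```

The bar hides the lid's near end below row 389; its far edge at about row 347 fits a cell centred along x. I'll adjust +1 mm in y, raise 2 mm and close.

Request:
jog_arm(
  jaw=[1, 1, -0.3, -0.5, -0.6, -0.7, -1, -1],
  delta_pos=[
    [-0.03, 0.1, -0.2],
    [-0.03, 0.1, -0.2],
    [-0.03, 0.1, -0.2],
    [-0.03, 0.1, -0.2],
    [-0.03, 0.1, -0.2],
    [-0.03, 0.1, -0.2],
    [-0.03, 0.1, -0.2],
    [-0.03, 0.1, -0.2],
  ],
  turn=[
    [0, 0, 0],
    [0, 0, 0],
    [0, 0, 0],
    [0, 0, 0],
    [0, 0, 0],
    [0, 0, 0],
    [0, 0, 0],
    [0, 0, 0],
  ],
  grip_force=5,
)

```text
time: 5.57
ee_pos: [0.5206, -0.2249, 0.0317]
ee_rot: [[-0.213, 0.977, -0.0], [0.977, 0.213, 0.0], [0.0, -0.0, -1.0]]
wrist_force: [-0.3, -0.5, -0.3]
width: 0.571
gripper_force: 0.0
```

Request:
jog_arm(
  jaw=[-1, -1, -1, -1, -1, -1, -1, -1],
  delta_pos=[
    [0, 0, 0],
    [0, 0, 0],
    [0, 0, 0],
    [0, 0, 0],
    [0, 0, 0],
    [0, 0, 0],
    [0, 0, 0],
    [0, 0, 0],
  ],
  turn=[
    [0, 0, 0],
    [0, 0, 0],
    [0, 0, 0],
    [0, 0, 0],
    [0, 0, 0],
    [0, 0, 0],
    [0, 0, 0],
    [0, 0, 0],
  ],
)

```text
time: 6.23
ee_pos: [0.5207, -0.2249, 0.0317]
ee_rot: [[-0.213, 0.977, 0.0], [0.977, 0.213, 0.0], [0.0, 0.0, -1.0]]
wrist_force: [0.5, -0.9, -0.1]
width: 0.14
gripper_force: 5.0
```

Request:
jog_arm(
  jaw=[-1, -1, -1, -1, -1, -1, -1, -1],
  delta_pos=[
    [0, 0, -0.5],
    [0, 0, -1.5],
    [0, 0, -3],
    [0, 0, -5],
    [0, 0, -7.5],
    [0, 0, -10],
    [0, 0, -12],
    [0, 0, -13],
  ],
  turn=[
    [0, 0, 0],
    [0, 0, 0],
    [0, 0, 0],
    [0, 0, 0],
    [0, 0, 0],
    [0, 0, 0],
    [0, 0, 0],
    [0, 0, 0],
  ],
)

```text
time: 6.9
ee_pos: [0.5216, -0.2256, 0.165]
ee_rot: [[-0.213, 0.977, 0.004], [0.977, 0.213, -0.002], [-0.002, 0.004, -1.0]]
wrist_force: [-0.1, 0.7, 0.2]
width: 0.139
gripper_force: 5.0
```

Request:
jog_arm(
  jaw=[-1, -1, -1, -1, -1, -1, -1, -1],
  delta_pos=[
    [0.5, 0, -0.5],
    [2.5, 0, -1],
    [5, 0, -1.5],
    [8, 0.3, -2],
    [11, 0.6, -2],
    [14, 0.9, -2],
    [17, 1.2, -2],
    [20, 1.5, -2],
  ],
  turn=[
    [0, 0, 0],
    [0, 0, 0],
    [0, 0, 0],
    [0, 0, 1],
    [0, 0, 2],
    [0, 0, 3],
    [0, 0, 4],
    [0, 0, 4],
  ],
)

```text
time: 7.57
ee_pos: [0.4913, -0.0246, 0.1811]
ee_rot: [[-0.144, 0.99, -0.002], [0.99, 0.144, 0.0], [0.0, -0.002, -1.0]]
wrist_force: [0.6, 0.4, -0.6]
width: 0.142
gripper_force: 5.0
```

Request:
jog_arm(
  jaw=[-1, -1, -1, -1, -1, -1, -1, -1],
  delta_pos=[
    [3.7, 0.9, 0],
    [7.4, 1.8, 0],
    [11.1, 2.7, 0],
    [14.8, 3.6, 0],
    [18.5, 4.6, 0],
    [22.2, 5.5, 0],
    [24.5, 6.2, 0],
    [25.9, 6.5, 0],
  ],
  turn=[
    [0, 0, 0],
    [0, 0, 0],
    [0, 0, 0],
    [0, 0, 0],
    [0, 0, 0],
    [0, 0, 0],
    [0, 0, 0],
    [0, 0, 0],
  ],
)

```text
time: 8.23
ee_pos: [0.5183, 0.244, 0.1807]
ee_rot: [[-0.15, 0.989, -0.001], [0.989, 0.15, 0.002], [0.002, -0.001, -1.0]]
wrist_force: [0.5, -0.6, 0.1]
width: 0.142
gripper_force: 5.0
```

Request:
jog_arm(
  jaw=[-1, -1, -1, -1, -1, -1, -1, -1],
  delta_pos=[
    [0, 0, 0],
    [0, 0, 0],
    [0, 0, 0],
    [0, 0, 0],
    [0, 0, 0],
    [0, 0, 0],
    [0, 0, 0],
    [0, 0, 0],
  ],
  turn=[
    [0, 0, 0],
    [0, 0, 0],
    [0, 0, 0],
    [0, 0, 0],
    [0, 0, 0],
    [0, 0, 0],
    [0, 0, 0],
    [0, 0, 0],
  ],
)

```text
time: 8.9
ee_pos: [0.5197, 0.2389, 0.1818]
ee_rot: [[-0.144, 0.99, 0.0], [0.99, 0.144, 0.0], [0.0, 0.0, -1.0]]
wrist_force: [-0.7, 0.9, -0.4]
width: 0.143
gripper_force: 5.0
```

```bash
python3 - <<'E'
from m import *
s=snap('wrist','w5'); st=env.get_state(); p=np.array(st['ee_pos']); print(p,np.round(st['ee_rot'],3).tolist(),proj(s,[p,[.5179,.243,.085],[.5117,.286,.085],[.5242,.2,.085]]).round(1).tolist())
cv2.imwrite('pics/c5.png',cv2.convertScaleAbs(s['img'],alpha=1.8)[:,:,::-1])
E
```

```text
[0.51965154 0.23905807 0.18179956] [[-0.144, 0.99, 0.0], [0.99, 0.144, 0.0], [0.0, 0.0, -1.0]] [[320.8, 322.2], [318.5, 240.4], [318.5, 172.6], [318.7, 301.3]]
```

View pics/c5.png

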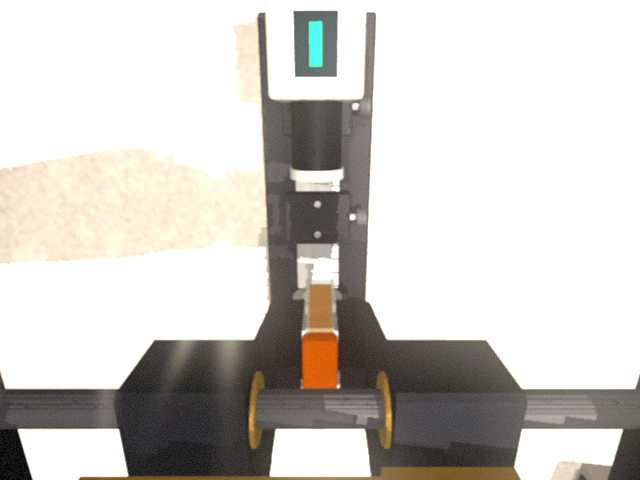

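The detector tube axis is at column 317 against about 320 for the held cell, so the cell is about 1.7 mm off to tool +y, and about 2.5 mm short along the beam. I'll correct both and lower.

Request:
jog_arm(
  jaw=[-1, -1, -1, -1, -1, -1, -1, -1],
  delta_pos=[
    [0.25, -0.17, 0],
    [0.25, -0.17, 0.5],
    [0.25, -0.17, 1.5],
    [0.25, -0.17, 2.5],
    [0.25, -0.17, 3.5],
    [0.25, -0.17, 4.5],
    [0.25, -0.17, 5],
    [0.25, -0.17, 5],
  ],
  turn=[
    [0, 0, 0],
    [0, 0, 0],
    [0, 0, 0],
    [0, 0, 0],
    [0, 0, 0],
    [0, 0, 0],
    [0, 0, 0],
    [0, 0, 0],
  ],
)

```text
time: 9.62
ee_pos: [0.5166, 0.2411, 0.1299]
ee_rot: [[-0.144, 0.99, -0.003], [0.99, 0.144, -0.001], [-0.001, -0.003, -1.0]]
wrist_force: [-0.2, 0.2, 0.3]
width: 0.141
gripper_force: 5.0
```

Request:
jog_arm(
  jaw=[-1, -1, -1, -1, -1, -1, -1, -1],
  delta_pos=[
    [0, 0, 0.5],
    [0, 0, 1.5],
    [0, 0, 2.5],
    [0, 0, 3.5],
    [0, 0, 4.3],
    [0, 0, 4.8],
    [0, 0, 5],
    [0, 0, 5],
  ],
  turn=[
    [0, 0, 0],
    [0, 0, 0],
    [0, 0, 0],
    [0, 0, 0],
    [0, 0, 0],
    [0, 0, 0],
    [0, 0, 0],
    [0, 0, 0],
  ],
)

```text
time: 10.28
ee_pos: [0.5173, 0.2414, 0.0811]
ee_rot: [[-0.144, 0.99, -0.001], [0.99, 0.144, -0.0], [-0.0, -0.001, -1.0]]
wrist_force: [0.4, 0.4, 0.2]
width: 0.145
gripper_force: 5.0
```

Request:
jog_arm(
  jaw=[-1, -1, -1, -1, -1, -1, -1, -1],
  delta_pos=[
    [0, 0, 0],
    [0, 0, 0],
    [0, 0, 0],
    [0, 0, 0],
    [0, 0, 0],
    [0, 0, 0],
    [0, 0, 0],
    [0, 0, 0],
  ],
  turn=[
    [0, 0, 0],
    [0, 0, 0],
    [0, 0, 0],
    [0, 0, 0],
    [0, 0, 0],
    [0, 0, 0],
    [0, 0, 0],
    [0, 0, 0],
  ],
)

```text
time: 10.95
ee_pos: [0.5175, 0.2416, 0.0818]
ee_rot: [[-0.144, 0.99, 0.0], [0.99, 0.144, 0.0], [0.0, 0.0, -1.0]]
wrist_force: [-0.2, 0.3, -0.1]
width: 0.144
gripper_force: 5.0
```

```bash
python3 - <<'E'
from m import *
S=snap('scene','s6'); s=snap('wrist','w6'); t=snap('top','t6'); st=env.get_state(); p=np.array(st['ee_pos']); print(p,np.round(st['ee_rot'],3).tolist(),st['width'],st['gripper_force'],st['wrist_force'])
print([proj(k,[p+[0,0,.0038],[.5176,.2415,.085],[.5117,.286,.085],[.5242,.2,.085]]).round(1).tolist() for k in (S,s)])
a=cv2.resize(S['img'][250:360,340:490],None,fx=2.66,fy=2.66,interpolation=cv2.INTER_CUBIC); b=cv2.resize(s['img'][40:400,160:480],None,fx=1.25,fy=1.5)
o=np.zeros((590,800,3),np.uint8);o[:a.shape[0],:a.shape[1]]=a[:,:400];o[:b.shape[0],400:400+b.shape[1]]=b
o[300:560,:399]=cv2.resize(t['img'][225:297,172:282],(399,260),interpolation=cv2.INTER_CUBIC)
cv2.imwrite('pics/c6.png',cv2.convertScaleAbs(o,alpha=1.8)[:,:,::-1])
E
```

```text
[0.51750845 0.24155921 0.08172464] [[-0.145, 0.989, -0.0], [0.989, 0.145, 0.0], [0.0, -0.0, -1.0]] 0.1438977981111841 5.000095234718174 [-0.29310521 -0.30905901 -0.07644278]
[[[414.7, 290.0], [414.7, 290.1], [432.2, 300.2], [398.4, 281.2]], [[320.8, 327.3], [321.0, 326.8], [322.6, 220.1], [322.1, 411.0]]]
```

View pics/c6.png

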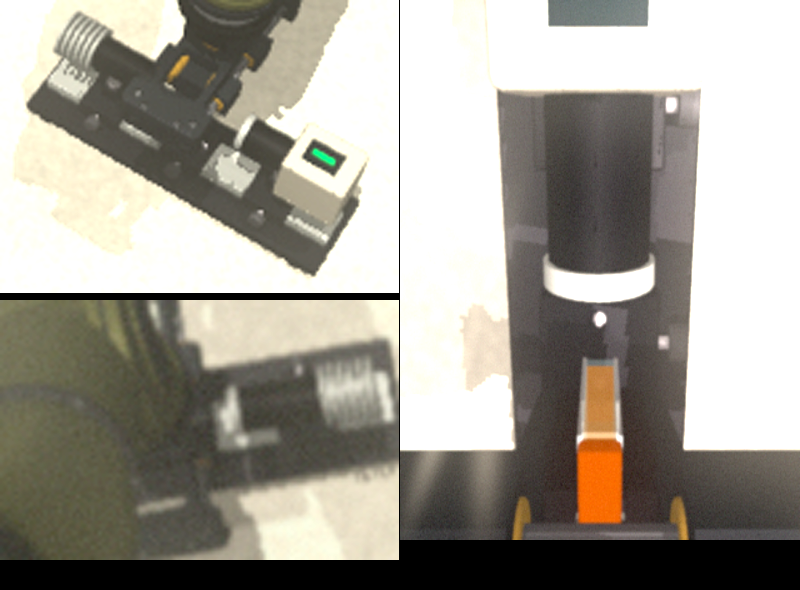

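In the wrist view the cell (column 600) lines up with the lens tube (column 599.5). It is square, upright and clear of everything, and the grip is a steady 5 N, so I'm handing in.

```bash
python3 -c "
from workcell import env
print(env.job_done())"
```

```text
the job is handed in; nothing more can be done
None
```

I handed the job in at about 11 s of the 42 s limit, with the amber cell held upright at 5 N midway between the lens heads, square to the beam and in line with it in the last pictures; the hand-in gave no pass or fail result.

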